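# Release the mast brake with the splined key

### The job

Slide the dust shutter on the grey rotator control box fully open, then take the T-handled splined key from its wooden stand, turn it until its splines mesh with the socket, and push it fully home against the spring. Finish while still holding the key and pressing it down, so that the mast brake stays released; leave the USB stick, the hand microphone and the mug where they are.

Things in the scene. Friction and masses are not known exactly. Their poses are not given: they have to be found in the camera images.
- console: Grey fixed control box, level top deck 70 mm above the desk, left or right of the robot's middle, turned up to 30 degrees. Origin on the desk below the socket's axis; the deck reaches x from -90 to 90 mm, y from -70 to 150 mm. Two dark rails, 6 mm wide and 7 mm high, run along y on the deck at x = -36 and 36 mm.
- socket (a point): Centre of the splined socket's mouth, level with the deck, 70 mm above the desk; axes those of the box, z up. An 18 mm bore with four slots, 8.5 mm wide and reaching 16.5 mm from the axis, pointing along +x, -x, +y and -y of the box, between bright aluminium teeth. 36 mm deep; a spring plunger lies inside, its top 18 mm below the deck at rest.
- shutter (a joint): Travel of the dust shutter, m: 0 closed over the socket, 0.080 fully open at its end stop; starts at 0 to 0.020. It opens along +y of the box against 2 N of friction and stays where it is left. A bright plate, 62 by 62 mm, between the rails, its top 4.5 mm above the deck.
- shutter_top (a point): Centre of the top of the shutter's upright black grip, a block 28 mm along the box's x, 20 mm along its y, 32 mm tall above the plate; its top is 36.5 mm above the deck (106.5 mm above the desk). With the shutter at joint value s it lies at box y = 18 mm + s; axes those of the box.
- plunger (a joint): How far the spring plunger in the socket is pressed down, m: 0 at rest, 0.008 when the key is fully home. It takes about 4 N to start it and 8.5 N to hold it at 0.008; when let go it pushes the key up again.
- stand: Fixed wooden block, 80 by 80 mm, 34 mm high, with an upright round hole of 35 mm diameter through its middle, in which the key stands at the start. Origin at the centre of its underside.
- key: Loose steel key with black T-handle, 0.1 to 0.21 kg, upright in the stand at any yaw. Origin on its axis at the underside of its flange (44 mm disc, 5 mm thick), which rests on the stand's top at the start and on the deck when home; z up. Below: a 26 mm long stem, a 17 mm hub with four splines, 6 mm wide, reaching 15 mm from the axis along +x, -x, +y, -y (the lowest 4 mm narrower).
- key_handle (a point): Centre of the key's black T-handle, on the key's axis 37 mm above its origin, axes those of the key. The bar is 54 mm long along x, 14 mm wide along y and 26 mm high; a neck of 14 mm diameter joins it to the flange. Two of the four splines lie in line with the bar, two across it, so each quarter turn meshes alike, within about 6 degrees.
- usb_stick: Bystander: USB stick, 42 by 18 mm body, 8 mm high, lying on the desk; origin at the underside.
- microphone: Bystander: black hand microphone, 85 by 55 mm, 28 mm high, lying on the desk; origin at the underside.
- mug: Bystander: white mug, 80 mm wide, 90 mm high; origin at the underside.
There are look-alikes about, which are no part of the job. There is more than one size of the key; the job needs the largest.

How it is judged:
On the way, in this order (a step that is already met when the one before it is completed fails the run):
1. the shutter is slid fully open (value of joint shutter above 0.072 m), for 0.1 s.
2. the key is lifted clear of its stand (height (world z) of key above 0.065 m), for 0.1 s.
3. the splines have meshed: the stem is in the socket (horizontal distance between key and socket below 0.004 m and z of key in the frame of socket between -0.003 and 0.012 m), for 0.1 s.
At the end, for the whole second after the job is handed in: The key is fully home and upright in the socket (on its axis within 3 mm, flange within 2 mm of the deck, tilt under 4 degrees), the fingers still hold it, the plunger is pressed more than 6 mm and the shutter stands within 8 mm of its open end; all this lasts through the final second (horizontal distance between key and socket below 0.003 m and z of key in the frame of socket between -0.003 and 0.002 m and value of joint plunger above 0.006 m and value of joint shutter above 0.072 m and angle between key's own z axis and vertical below 0.07 rad and contact force between the fingers and key above 3 N and linear speed of key below 0.02 m/s); the arm keeps its last pose, push and grip.
It fails at once if the USB stick is disturbed (moved more than 20 mm) (distance of usb_stick from where it was at the start of the episode above 0.02 m).
It fails at once if the hand microphone is disturbed (moved more than 20 mm) (distance of microphone from where it was at the start of the episode above 0.02 m).
It fails at once if the mug is disturbed (moved more than 20 mm) (distance of mug from where it was at the start of the episode above 0.02 m).
It also fails if it takes over 48 s, if anything falls off the work surface, if the arm or the gripper's body presses on something with over 40 N, if the wrist force passes 120 N, or if a joint passes its speed limit or range.

### The arm

A 6-joint arm with a two-finger parallel gripper is mounted at the origin on the work surface. World frame = base frame: x ahead of the robot, y to its left, z up, the work surface at z = 0. Lengths are in m, angles in rad, forces in N, time in s.
With the tool pointing down it reaches from about 0.25 to 0.775 m from the base axis. Payload 4 kg.
Tool frame: the origin (TCP) lies midway between the tips of the shut fingers; the grasp point (between the pads) lies 19 mm behind it (robot.tcp_to_grasp is the distance from the TCP to the grasp point, in m); z points along the fingers, x is the direction in which the jaws open and shut, and the axes are right-handed (so a half turn about z gives the same grasp; the last joint's range is limited). The gripper opens to 94 mm and grips with 3 to 60 N. Pads are 16 mm wide; open, the fingers measure 119 mm over their backs; the gripper's body (75 mm by 177 mm) begins 78 mm behind the grasp point.
Start: joints at [1.135, 0.087, 1.371, -0, 1.684, -0.103], TCP at [0.18, 0.52, 0.206] pointing down, gripper open.
Joint ranges: [-3.1, 3.1], [-0.76, 2.03], [0.27, 2.55], [-1.08, 4.22], [0.17, 2.65], [-2.57, 2.57]. Speed limits (rad/s): [2.79, 2.79, 3.14, 3.14, 3.14, 3.14].

### API

Orientations are given as [roll, pitch, yaw] about the fixed x, y, z axes, in that order (R = Rz(yaw) Ry(pitch) Rx(roll)).
In Python, from bench import get_obs, vision, robot gives the robot as it stands.
- The arm moves only by the tool servo_tool, never from a script. Its argument "targets" is text: rows parted by semicolons, each of 7 numbers parted by spaces: the opening, from 0 (shut) to 1 (fully open), then the shift along the tool's x, y, z as a fraction of full scale, then the turn, a rotation vector about the tool's x, y, z as a fraction of full scale. A call has 1 to 12 rows; each row is the pose to reach, as a shift and turn from the pose commanded when the call began, along the tool's axes at that moment, turning the shorter way round; what a row does not reach only later rows make up. Full scale, the value 1, is 0.25 m for a shift and pi rad for a turn. A row lasts 1/12 s, in which the tool goes at most 41.7 mm and 7.16 degrees, less where a joint would pass 70% of its speed; a pose out of reach is approached as far as the arm can. A call with a number of a shift or a turn outside -1 to 1 is refused whole. A call with a gripper value outside its range is refused whole. The fingers move at their own pace and stop on an object; the grip force is fixed at half the most. Time passes only in rows, so rows that repeat a pose let the fingers close. It gives the time, the measured TCP pose, the force and the opening at its end, in the units of the state.
- get_obs(): the state, without advancing time (a new reading comes with each control period).
- vision.snapshot(name): name is "scene" or "top"; returns a dict with "image" (420x560x3 uint8, red, green, blue), "mtx" (3x3 intrinsics, pixels), "world_from_camera" (4x4, takes a point from camera to world coordinates). Camera axes: x right, y down, z forward; pixel columns grow to the right and rows downward; lengths in m; the calibration is good to about 2 mm. A picture is of the moment at which its call begins. There is no depth.
- robot.close_job(): hands the job in, once; it reports no verdict.
The state is a dict: "time": time; "joint_positions": joint angles; "qvel": joint speeds; "joint_torque": joint torques, N m; "tool_pos": TCP position; "ee_rot": TCP orientation; "wrist_force": force on the tool from outside, world axes, zero at the start; "wrist_torque": the same for the moment, N m; "width": finger opening in m.
Only numpy, scipy, OpenCV 4.12 (cv2) and the standard library are available. Lean on these libraries where they do the work, as an engineer would, in place of code of your own. Each camera call takes 0.05 s, during which the arm holds its last target.

## Working session

There is one attempt and no reset: what is moved stays moved. The work goes in short steps, Python scripts to look and compute and a tool call to move; the robot and the scene stay as the last step left them, time stands still between calls to the robot, and variables do not carry over. Pictures are saved under pics/ and viewed, and the job is handed in when it is done.

Besides the shell and the picture viewer there is one more tool, called as name(argument=value, ...), one argument or row to a line, values as JSON. servo_tool: Moves the arm, as the interface text tells. Its arguments: {"type":"object","properties":{"targets":{"type":"string"}},"required":["targets"]}

```bash
mkdir -p pics; ls; python3 - <<'E'
from bench import get_obs, vision, robot
import cv2
o=get_obs();print(o)
for n in ("scene","top"):
    s=vision.snapshot(n);cv2.imwrite(f"pics/{n}0.png",s["image"][:,:,::-1]);print(n,s["mtx"],s["world_from_camera"])
E
```

```text
pics
{'time': 0.0, 'joint_positions': array([ 1.13491781e+00,  8.79707048e-02,  1.37222397e+00, -5.05452046e-05,
        1.68357194e+00, -1.03074530e-01]), 'qvel': array([-0.00049705, -0.00033537,  0.00127487,  0.00110872,  0.00058082,
       -0.0001017 ]), 'joint_torque': array([-9.95529663e-04, -3.40192616e+01, -3.02424145e+01,  7.16360752e-02,
        3.33326217e-02, -1.75529112e-04]), 'tool_pos': array([0.17946391, 0.51933378, 0.20431094]), 'ee_rot': array([-3.14141894e+00,  2.16759394e-03,  1.23798689e+00]), 'wrist_force': array([ 0.15122027, -0.46885048, -0.70463947]), 'wrist_torque': array([-0.06684503, -0.02303378,  0.02555028]), 'width': 0.09370933899478759}
scene [[429.74292267   0.         280.89208442]
 [  0.         429.74292267 209.75600458]
 [  0.           0.           1.        ]] [[-0.6651824   0.42757188 -0.61213942  1.02459168]
 [ 0.74663729  0.37201988 -0.55148343  0.3995415 ]
 [-0.00807077 -0.82388318 -0.56670218  0.5009968 ]
 [ 0.          0.          0.          1.        ]]
top [[444.74406534   0.         284.54047218]
 [  0.         444.74406534 204.77405244]
 [  0.           0.           1.        ]] [[ 0.02197057 -0.99742255  0.06830483  0.52183332]
 [-0.99892646 -0.019114    0.04219689  0.00472521]
 [-0.04078256 -0.06915859 -0.99677173  0.84752151]
 [ 0.          0.          0.          1.        ]]
```

View pics/scene0.png

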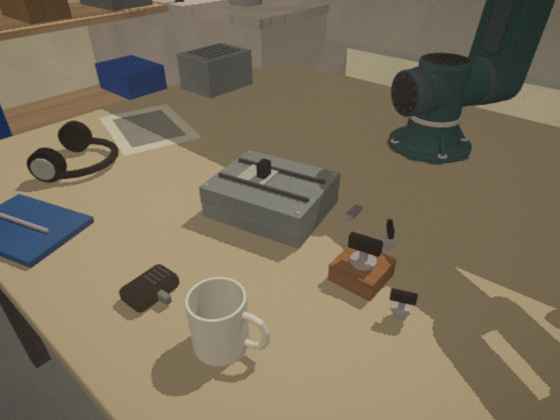

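View pics/top0.png

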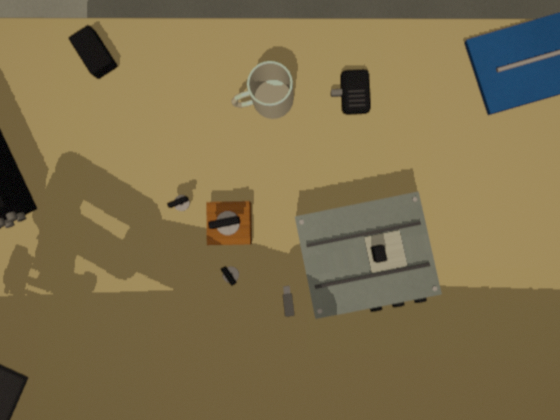

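```bash
python3 - <<'E'
import cv2
t=cv2.imread("pics/top0.png");s=cv2.imread("pics/scene0.png")
cv2.imwrite("pics/c1.png",cv2.resize(t[185:325,290:445],None,fx=5,fy=4.2,interpolation=3) if 0 else cv2.resize(t[185:325,290:445],None,fx=4,fy=4,interpolation=3))
cv2.imwrite("pics/c2.png",cv2.resize(t[185:295,160:260],None,fx=5,fy=5,interpolation=3))
cv2.imwrite("pics/c3.png",cv2.resize(s[140:240,190:350],None,fx=5,fy=5,interpolation=3))
cv2.imwrite("pics/c4.png",cv2.resize(s[200:330,320:430],None,fx=4,fy=4,interpolation=3))
E
```

```text
(no output)
```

View pics/c1.png

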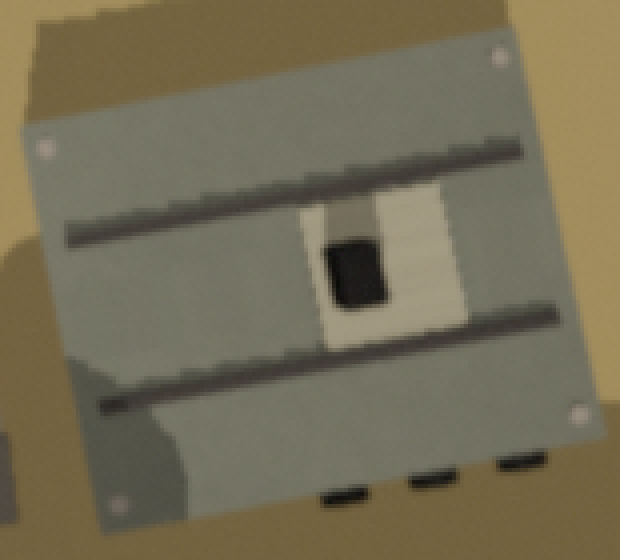

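View pics/c2.png

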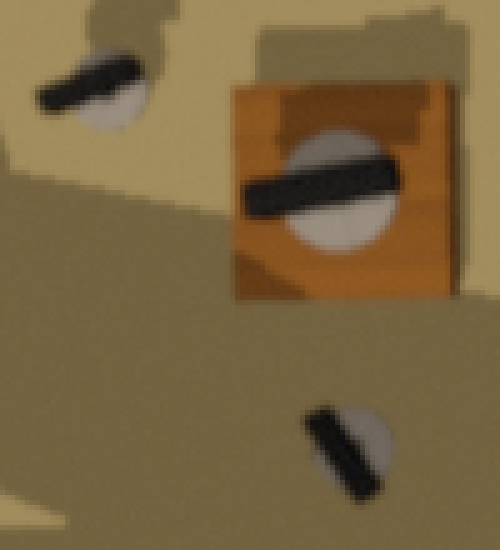

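View pics/c3.png

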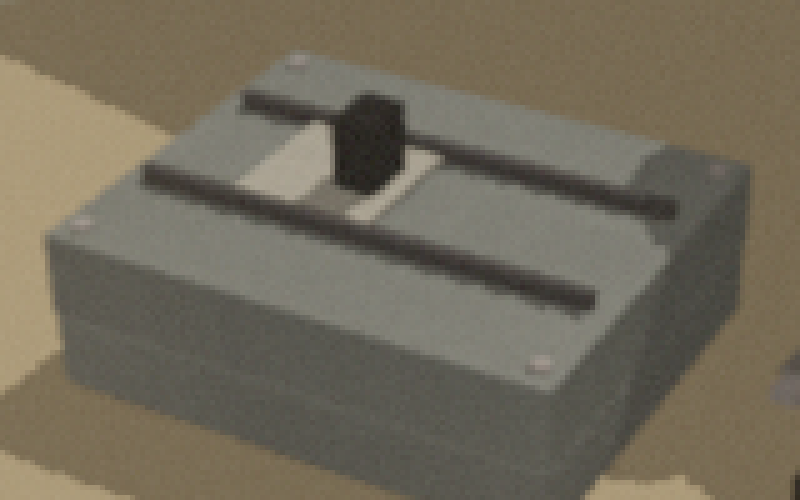

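View pics/c4.png

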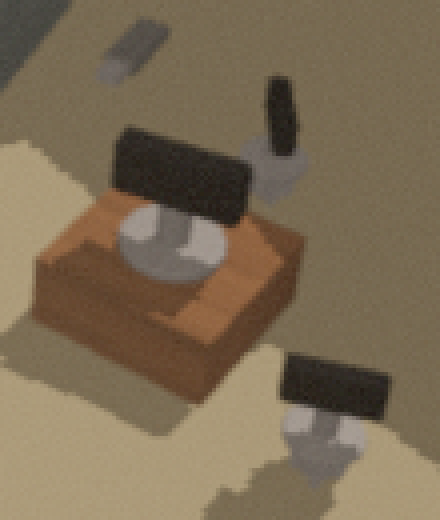

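```bash
cat > h.py <<'E'
import numpy as np,cv2
from scipy.optimize import least_squares,minimize
cams={"scene":(np.array([[429.74292267,0,280.89208442],[0,429.74292267,209.75600458],[0,0,1]]),np.array([[-0.6651824,0.42757188,-0.61213942,1.02459168],[0.74663729,0.37201988,-0.55148343,0.3995415],[-0.00807077,-0.82388318,-0.56670218,0.5009968],[0,0,0,1]])),
"top":(np.array([[444.74406534,0,284.54047218],[0,444.74406534,204.77405244],[0,0,1]]),np.array([[0.02197057,-0.99742255,0.06830483,0.52183332],[-0.99892646,-0.019114,0.04219689,0.00472521],[-0.04078256,-0.06915859,-0.99677173,0.84752151],[0,0,0,1]]))}
def proj(c,P):
    K,T=cams[c];P=np.atleast_2d(P);p=(P-T[:3,3])@T[:3,:3]@K.T;return p[:,:2]/p[:,2:]
def ray(c,uv,z):
    K,T=cams[c];d=T[:3,:3]@np.linalg.inv(K)@np.array([uv[0],uv[1],1.]);return T[:3,3]+d*(z-T[2,3])/d[2]
def place(L,x,y,yaw,z=0):
    c,s=np.cos(yaw),np.sin(yaw);L=np.asarray(L,float);return np.c_[x+c*L[:,0]-s*L[:,1],y+s*L[:,0]+c*L[:,1],z+L[:,2]]
def box(hx,hy,z0,z1,cx=0,cy=0):
    return [(cx+a*hx,cy+b*hy,z) for a in(-1,1) for b in(-1,1) for z in(z0,z1)]
def hull(c,P,shape,k=8):
    m=np.zeros((shape[0]*k,shape[1]*k),np.uint8);return m
def silh(c,P,roi,k=8): # roi u0,v0,u1,v1 ; soft mask
    u0,v0,u1,v1=roi;q=(proj(c,P)-[u0,v0]+.5)*k-.5
    m=np.zeros(((v1-v0)*k,(u1-u0)*k),np.uint8)
    h=cv2.convexHull(np.round(q*16).astype(np.int32));cv2.fillConvexPoly(m,h,255,cv2.LINE_AA,4)
    return cv2.resize(m,(u1-u0,v1-v0),interpolation=cv2.INTER_AREA)/255.
E
cat > m.py <<'E'
from h import *
L=[(90,-70),(-90,-70),(90,150),(-90,150)]
top=[(513,28),(606,435),(25,125),(103,533)];sc=[(46,235),(300,52),(550,388),(750,168)]
pt=np.array(top)/4+[290,185]-.4; ps=np.array(sc)/5+[190,140]-.4
L3=np.array([(a/1000,b/1000,.07) for a,b in L])
def r(p,cs):
    P=place(L3,*p);return np.concatenate([(proj(c,P)-{"top":pt,"scene":ps}[c]).ravel() for c in cs])
for cs in(["top"],["scene"],["top","scene"]):
    f=least_squares(r,[.5,-.15,.1],args=(cs,));print(cs,f.x,np.round(f.fun,1))
bx=f.x
import sys
ims={c:cv2.cvtColor(cv2.imread(f"pics/{c}0.png"),cv2.COLOR_BGR2GRAY).astype(float) for c in cams}
rois={"top":(203,210,246,236),"scene":(342,228,388,260)}
def dark(c,roi,t):
    u0,v0,u1,v1=roi;g=ims[c][v0:v1,u0:u1];return (g<t)*1.
for c in rois: print(c,dark(c,rois[c],50).sum(),np.sort(ims[c][rois[c][1]:rois[c][3],rois[c][0]:rois[c][2]].ravel())[::80])
def cost(p,cs,P,rs,t):
    return sum(np.abs(silh(c,place(P,*p),rs[c])-dark(c,rs[c],t)).sum() for c in cs)
B=box(.027,.007,.058,.084)
for cs in(["top"],["scene"],["top","scene"]):
    best=min((minimize(cost,[*ray("top",(224,222.5),.07)[:2],y0],args=(cs,B,rois,50),method="Nelder-Mead",options=dict(initial_simplex=None,xatol=1e-5)) for y0 in np.radians([-110,-100,-90,-80,-70])),key=lambda r:r.fun)
    print(cs,best.x,np.degrees(best.x[2]),best.fun)
r2={"top":(364,238,394,268),"scene":(250,152,280,182)}
for cs in(["top"],["scene"],["top","scene"]):
  for b in (bx,):
    def c2(q): 
        G=box(.014,.010,.0745,.1065,0,.018+q[0]);return cost(b,cs,G,r2,45)
    ss=np.arange(-.01,.03,.0005);v=[c2([s]) for s in ss];print(cs,ss[np.argmin(v)],min(v))
E
python3 m.py
```

```text
['top'] [ 0.5008432  -0.14617188  0.21723415] [ 1.  -0.8  0.6  0.5 -1.3 -0.2 -0.3  0.4]
['scene'] [ 0.50085655 -0.14435866  0.21490576] [-0.5 -0.4 -0.6 -0.8  0.1  0.9  1.  -0.6]
['top', 'scene'] [ 0.50061475 -0.14561337  0.21663656] [ 0.7 -0.6  0.2  0.6 -1.6 -0.1 -0.7  0.5 -0.8 -0.7 -1.  -1.  -0.3  0.5
  0.5 -0.9]
top 224.0 [ 16.  26.  29.  59.  69.  84.  91.  93.  94.  95.  99. 106. 133. 142.]
scene 500.0 [ 28.  35.  37.  39.  41.  43.  47.  69.  91. 100. 104. 106. 107. 108.
 108. 109. 110. 123. 152.]
['top'] [ 0.54244867  0.14282086 -1.3840444 ] -79.29990260839418 73.98431372549021
['scene'] [ 0.54368031  0.14284349 -1.53334583] -87.85424442932367 162.7058823529412
['top', 'scene'] [ 0.54247032  0.14208642 -1.38334165] -79.25963845570791 240.86274509803923
['top'] 0.007000000000000015 84.5764705882353
['scene'] 0.004000000000000012 145.06274509803922
['top', 'scene'] 0.006000000000000014 230.24705882352941
```

```bash
cat > ov.py <<'E'
from h import *
def ov(name,c,roi,polys,out,k=8):
    u0,v0,u1,v1=roi;im=cv2.imread(name)[v0:v1,u0:u1];im=cv2.resize(im,None,fx=k,fy=k,interpolation=cv2.INTER_NEAREST)
    for P,col in polys:
        q=(proj(c,P)-[u0,v0]+.5)*k;cv2.polylines(im,[cv2.convexHull(q.astype(np.int32))],True,col,1)
    cv2.imwrite(out,im)
    return im
E
python3 - <<'E'
from ov import *
B=box(.027,.007,.058,.084);a=np.linspace(0,6.28,40)
F=[(.022*np.cos(t),.022*np.sin(t),.039) for t in a];S=box(.04,.04,.034,.034)
G=box(.014,.010,.0745,.1065,0,.018+.006);Pl=box(.031,.031,.0745,.0745,0,.006);D=np.array([(90,-70,70),(-90,-70,70),(90,150,70),(-90,150,70)])/1e3
k=(.5424,.1425,-1.384);b=(.5006,-.1456,.2166)
ims=[]
for c,r1,r2 in(("top",(195,190,265,250),(290,185,445,325)),("scene",(320,220,400,300),(190,140,350,250))):
    ov(f"pics/{c}0.png",c,r1,[(place(B,*k),(0,255,0)),(place(F,*k),(255,0,255))],f"pics/k_{c}.png",8)
    ov(f"pics/{c}0.png",c,r2,[(place(D,*b),(0,255,0)),(place(G,*b),(0,255,255)),(place(Pl,*b),(255,0,255))],f"pics/b_{c}.png",5)
E
```

```text
(no output)
```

View pics/k_top.png

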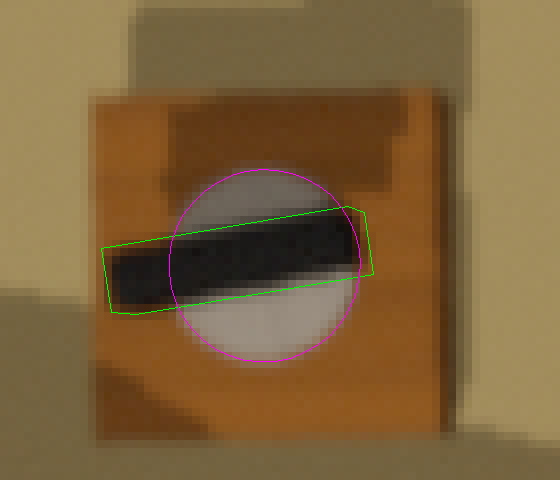

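View pics/k_scene.png

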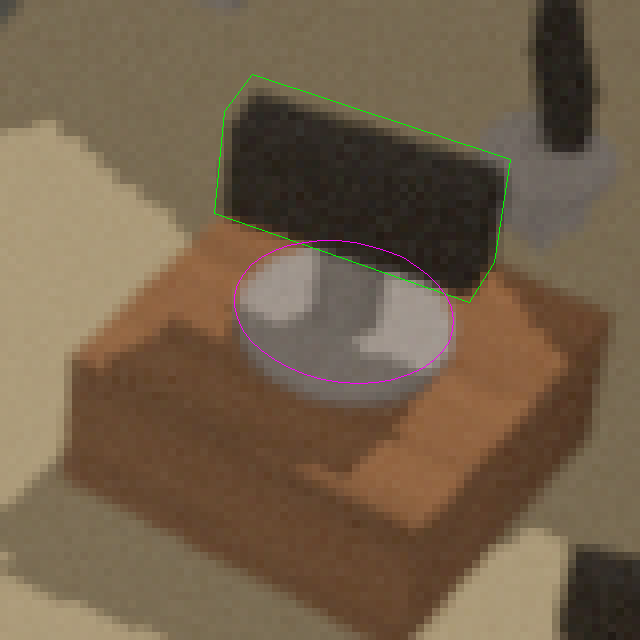

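View pics/b_top.png

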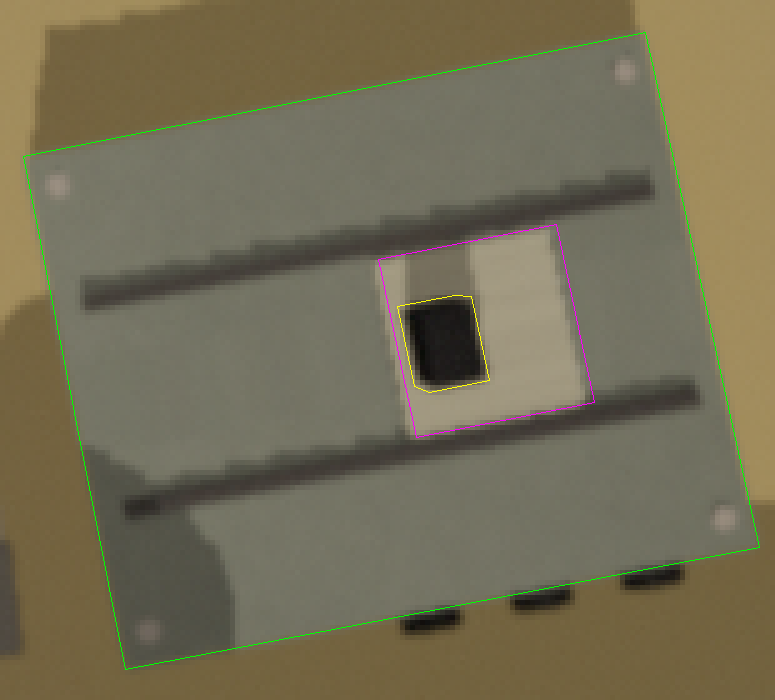

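View pics/b_scene.png

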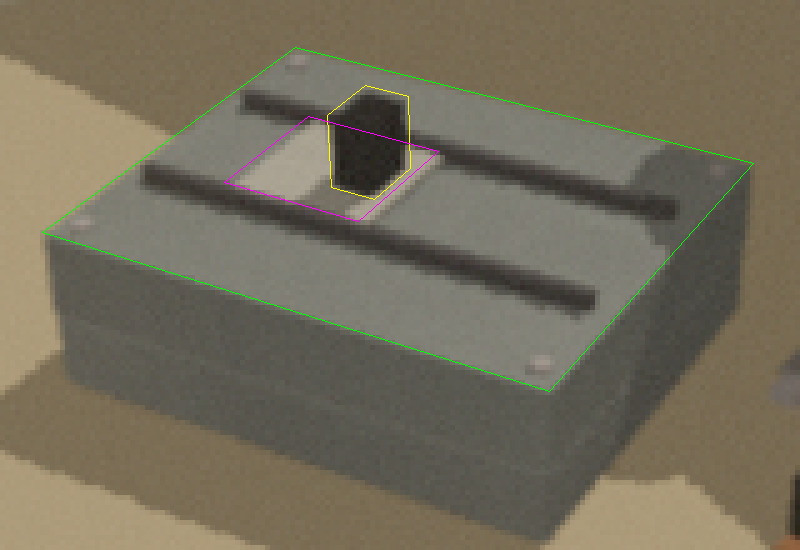

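```bash
cat > d.py <<'E'
import numpy as np,sys
from bench import get_obs
from scipy.spatial.transform import Rotation as R
def delta(x,y,z,yawdeg):
    o=get_obs();Rt=R.from_euler('xyz',o["ee_rot"])
    des=R.from_euler('xyz',[np.pi,0,np.radians(yawdeg)])
    sh=Rt.inv().apply(np.array([x,y,z])-o["tool_pos"]);rv=(Rt.inv()*des).as_rotvec()
    print("t",round(o["time"],2),"pos",np.round(o["tool_pos"],4),"rpy",np.round(np.degrees(o["ee_rot"]),2),"w",round(o["width"],4),"F",np.round(o["wrist_force"],1))
    print("shift units",np.round(sh/.25,3),"turn units",np.round(rv/np.pi,4),"mm",np.round(sh*1e3,1))
if __name__=="__main__": delta(*map(float,sys.argv[1:5]))
E
python3 d.py .4954 -.1222 .206 12.4
```

```text
t 0.1 pos [0.1795 0.5194 0.2044] rpy [-1.7999e+02  1.1000e-01  7.0930e+01] w 0.0941 F [0.4 0.  1.2]
shift units [-2.013  2.033 -0.003] turn units [3.000e-04 6.000e-04 3.252e-01] mm [-503.2  508.2   -0.7]
```

servo_tool(
  targets="1 -0.1 0.1 0 0 0 0.03; 1 -0.2 0.2 0 0 0 0.065; 1 -0.3 0.3 0 0 0 0.1; 1 -0.4 0.4 0 0 0 0.13; 1 -0.5 0.5 0 0 0 0.16; 1 -0.6 0.6 0 0 0 0.195; 1 -0.7 0.7 0 0 0 0.23; 1 -0.8 0.8 0 0 0 0.26; 1 -0.9 0.9 0 0 0 0.29; 1 -1 1 0 0 0 0.325",
)

```text
time: 0.93
tool_pos: [0.3343, 0.2002, 0.2052]
ee_rot: [-3.142, 0.0, 0.213]
wrist_force: [0.6, 0.7, 0.5]
width: 0.0937
```

```bash
python3 d.py .4954 -.1222 .206 12.4
```

```text
t 0.93 pos [0.3343 0.2002 0.2052] rpy [-1.800e+02  1.000e-02  1.218e+01] w 0.0937 F [0.6 0.7 0.5]
shift units [ 0.358  1.397 -0.003] turn units [-0.      0.     -0.0012] mm [ 89.4 349.1  -0.9]
```

servo_tool(
  targets="1 0.035 0.14 0 0 0 0; 1 0.07 0.28 0 0 0 0; 1 0.11 0.42 0 0 0 0; 1 0.145 0.56 0 0 0 0; 1 0.18 0.7 0 0 0 0; 1 0.215 0.84 0 0 0 0; 1 0.25 0.98 0 0 0 0",
)

```text
time: 1.52
tool_pos: [0.4482, -0.0257, 0.2051]
ee_rot: [-3.141, 0.0, 0.216]
wrist_force: [0.6, 0.2, 0.5]
width: 0.094
```

```bash
python3 d.py .4954 -.1222 .125 12.4
```

```text
t 1.52 pos [ 0.4482 -0.0257  0.2051] rpy [-1.7998e+02  2.0000e-02  1.2400e+01] w 0.094 F [0.6 0.2 0.5]
shift units [0.101 0.418 0.32 ] turn units [-0.0001  0.0001  0.    ] mm [ 25.4 104.4  80. ]
```

servo_tool(
  targets="1 0.03 0.12 0 0 0 0; 1 0.06 0.24 0.03 0 0 0; 1 0.085 0.34 0.1 0 0 0; 1 0.098 0.4 0.18 0 0 0; 1 0.1 0.405 0.26 0 0 0; 1 0.1 0.405 0.32 0 0 0; 1 0.1 0.405 0.32 0 0 0; 1 0.1 0.405 0.32 0 0 0",
)

```text
time: 2.18
tool_pos: [0.4934, -0.1171, 0.1243]
ee_rot: [-3.14, 0.003, 0.217]
wrist_force: [-0.1, -0.4, -0.4]
width: 0.0941
```

```bash
python3 d.py .4954 -.1222 .087 12.4; python3 - <<'E'
from bench import vision
import cv2
s=vision.snapshot("scene");cv2.imwrite("pics/s1.png",s["image"][:,:,::-1])
E
```

```text
t 2.18 pos [ 0.4934 -0.1171  0.1243] rpy [-1.799e+02  1.500e-01  1.242e+01] w 0.0941 F [-0.1 -0.4 -0.4]
shift units [0.004 0.022 0.149] turn units [-0.0006  0.0008  0.0001] mm [ 1.   5.4 37.3]
```

View pics/s1.png

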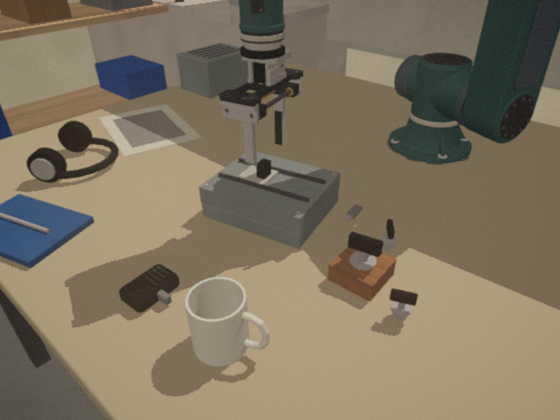

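servo_tool(
  targets="1 0.004 0.02 0.05 0 0 0; 1 0.004 0.02 0.1 0 0 0; 1 0.004 0.02 0.148 0 0 0; 1 0.004 0.02 0.148 0 0 0; 0.5 0.004 0.02 0.148 0 0 0; 0 0.004 0.02 0.148 0 0 0; 0 0.004 0.02 0.148 0 0 0; 0 0.004 0.02 0.148 0 0 0; 0 0.004 0.02 0.148 0 0 0; 0 0.004 0.02 0.148 0 0 0; 0 0.004 0.02 0.148 0 0 0; 0 0.004 0.02 0.148 0 0 0",
)

```text
time: 3.23
tool_pos: [0.4964, -0.1221, 0.0886]
ee_rot: [3.142, -0.0, 0.217]
wrist_force: [0.8, 0.2, 0.2]
width: 0.0443
```

```bash
python3 - <<'E'
from bench import vision
import cv2
s=vision.snapshot("scene");cv2.imwrite("pics/s2.png",cv2.resize(s["image"][80:260,170:370,::-1],None,fx=3,fy=3))
E
python3 d.py .4954 -.1222 .087 12.4
```

```text
t 3.28 pos [ 0.4964 -0.1221  0.0885] rpy [-1.800e+02 -1.000e-02  1.244e+01] w 0.0403 F [ 0.  -0.1  0.2]
shift units [-0.004 -0.     0.006] turn units [-0.     -0.      0.0002] mm [-1.  -0.1  1.5]
```

View pics/s2.png

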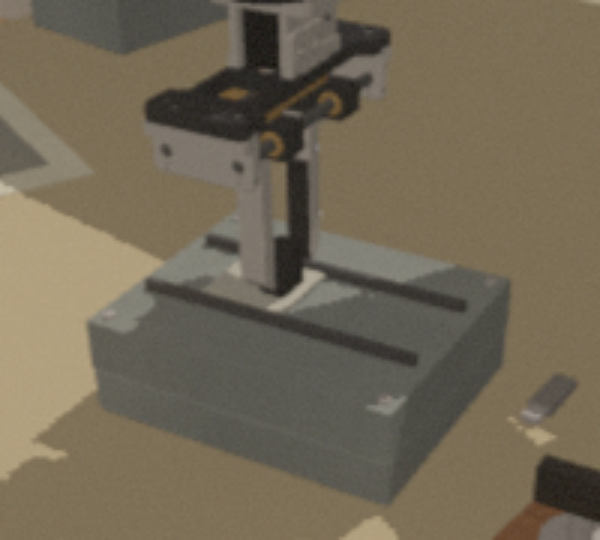

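servo_tool(
  targets="0 0 0 0 0 0 0; 0 0 0 0 0 0 0; 0 0 0 0 0 0 0; 0 0 0 0 0 0 0; 0 0 0 0 0 0 0",
)

```text
time: 3.7
tool_pos: [0.4948, -0.1223, 0.0884]
ee_rot: [-3.141, 0.004, 0.217]
wrist_force: [-5.1, -1.1, 3.2]
width: 0.0278
```

servo_tool(
  targets="0 -0.004 -0.03 0 0 0 0; 0 -0.005 -0.06 0 0 0 0; 0 -0.005 -0.09 0 0 0 0; 0 -0.005 -0.12 0 0 0 0; 0 -0.005 -0.15 0 0 0 0; 0 -0.005 -0.18 0 0 0 0; 0 -0.005 -0.21 0 0 0 0; 0 -0.005 -0.24 0 0 0 0; 0 -0.005 -0.26 0 0 0 0; 0 -0.005 -0.28 0 0 0 0; 0 -0.005 -0.29 0 0 0 0; 0 -0.005 -0.29 0 0 0 0",
)

```text
time: 4.7
tool_pos: [0.4786, -0.0502, 0.0884]
ee_rot: [-3.14, 0.001, 0.218]
wrist_force: [-4.9, -1.8, 3.0]
width: 0.0278
```

servo_tool(
  targets="0 0 -0.01 0 0 0 0; 0 0 -0.015 0 0 0 0; 0 0 -0.015 0 0 0 0",
)

```text
time: 4.95
tool_pos: [0.4785, -0.0494, 0.0883]
ee_rot: [3.137, 0.001, 0.217]
wrist_force: [-2.9, -8.6, 0.3]
width: 0.028
```

```bash
python3 d.py .4799 -.05 .087 12.4
```

```text
t 4.95 pos [ 0.4785 -0.0494  0.0883] rpy [1.7976e+02 7.0000e-02 1.2430e+01] w 0.028 F [-2.9 -8.6  0.3]
shift units [0.005 0.003 0.005] turn units [0.0013 0.0004 0.0002] mm [1.3 0.9 1.3]
```

servo_tool(
  targets="0 0 0.01 0 0 0 0; 0.2 0 0.01 0 0 0 0; 0.5 0 0.01 0 0 0 0; 0.7 0 0.01 0 0 0 0; 0.7 0 0.01 0 0 0 0; 0.7 0 0.01 0 0 0 0; 0.7 0 0.01 -0.1 0 0 0; 0.7 0 0.01 -0.2 0 0 0; 0.7 0 0.01 -0.3 0 0 0; 0.7 0 -0.12 -0.4 0 0 0; 0.7 0 -0.27 -0.4 0 0 0; 0.7 0 -0.42 -0.4 0 0 0",
)

```text
time: 5.95
tool_pos: [0.4575, 0.0557, 0.1911]
ee_rot: [3.141, -0.006, 0.215]
wrist_force: [-0.2, -0.1, -0.5]
width: 0.066
```

```bash
python3 d.py .5422 .1428 .17 10.7;python3 - <<'E'
from bench import vision
import cv2
for n in("scene","top"):
    s=vision.snapshot(n);cv2.imwrite(f"pics/{n}3.png",s["image"][:,:,::-1])
E
```

```text
t 5.95 pos [0.4575 0.0557 0.1911] rpy [179.99  -0.36  12.3 ] w 0.066 F [-0.2 -0.1 -0.5]
shift units [ 0.405 -0.268  0.087] turn units [ 0.     -0.002   0.0089] mm [101.2 -67.   21.7]
```

View pics/top3.png

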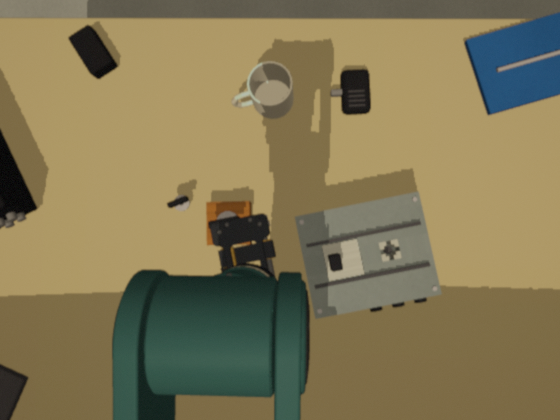

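View pics/scene3.png

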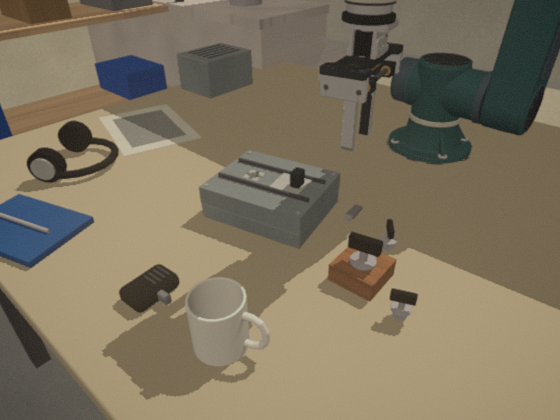

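Top view: shutter moved left (grip at 335,262), socket exposed at about (390,250). Locating it precisely.

```bash
python3 - <<'E'
from ov import *
b=(.5006,-.1456,.2166)
c1=np.array([(.0165,.00425,.07),(.0165,-.00425,.07),(-.0165,.00425,.07),(-.0165,-.00425,.07)]);c2=c1[:,[1,0,2]]
pol=[(place(c1,*b),(0,255,0)),(place(c2,*b),(0,255,255)),(place(box(.031,.031,.0745,.0745,0,.080),*b),(255,0,255))]
a=ov("pics/top3.png","top",(325,235,410,280),pol,"pics/sk_t.png",9)
ov("pics/scene3.png","scene",(230,155,315,200),pol,"pics/sk_s.png",9)
E
```

```text
(no output)
```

View pics/sk_t.png

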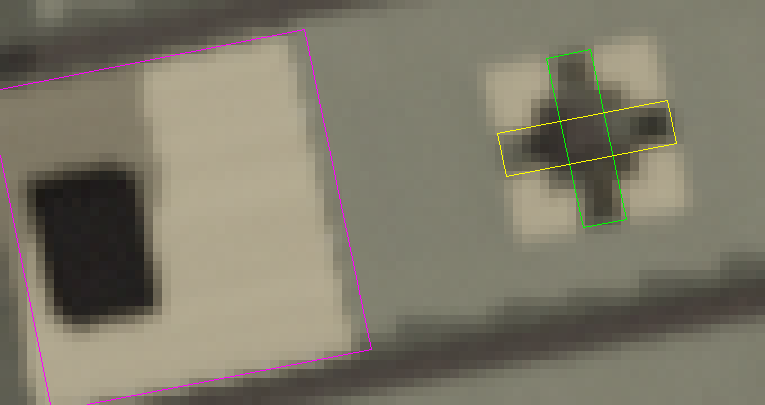

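View pics/sk_s.png

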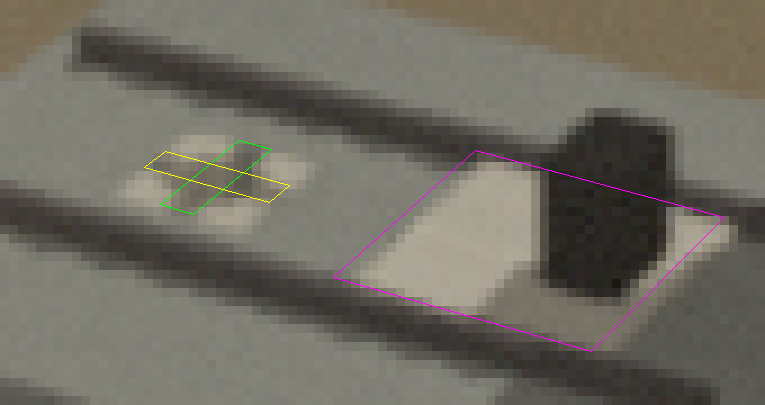

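servo_tool(
  targets="0.7 0.1 -0.065 0 0 0 0.003; 0.7 0.2 -0.13 0 0 -0.001 0.006; 0.7 0.3 -0.2 0 0 -0.002 0.009; 0.7 0.38 -0.25 0.03 0 -0.002 0.009; 0.7 0.405 -0.268 0.08 0 -0.002 0.009; 0.7 0.405 -0.268 0.15 0 -0.002 0.009; 0.7 0.405 -0.268 0.2 0 -0.002 0.009; 0.7 0.405 -0.268 0.2 0 -0.002 0.009; 0.7 0.405 -0.268 0.2 0 -0.002 0.009",
)

```text
time: 6.8
tool_pos: [0.5395, 0.141, 0.1371]
ee_rot: [3.142, 0.009, 0.188]
wrist_force: [0.1, 0.9, 0.7]
width: 0.066
```

```bash
python3 d.py .5422 .1428 .054 10.7;python3 - <<'E'
from bench import vision
import cv2
s=vision.snapshot("scene");cv2.imwrite(f"pics/s4.png",cv2.resize(s["image"][130:310,290:450,::-1],None,fx=3.3,fy=3.3))
E
```

```text
t 6.8 pos [0.5395 0.141  0.1371] rpy [180.     0.53  10.76] w 0.066 F [0.1 0.9 0.7]
shift units [ 0.015 -0.005  0.332] turn units [0.     0.003  0.0003] mm [ 3.8 -1.3 83.1]
```

View pics/s4.png

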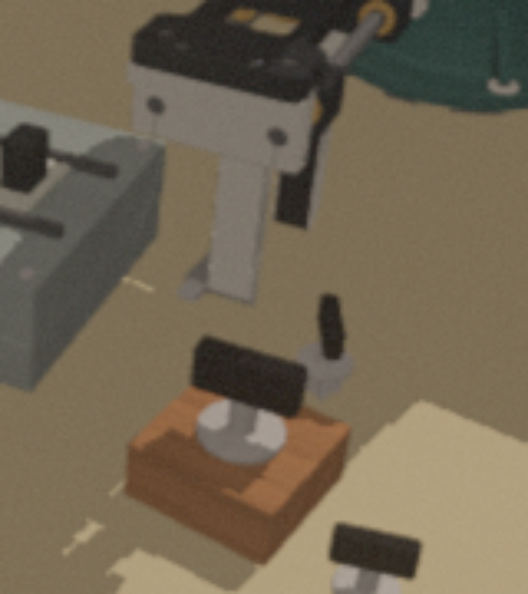

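servo_tool(
  targets="0.7 0.012 -0.005 0.05 0 0.002 0; 0.7 0.012 -0.005 0.1 0 0.002 0; 0.7 0.012 -0.005 0.15 0 0.002 0; 0.7 0.012 -0.005 0.15 0 0.002 0; 0.7 0.012 -0.005 0.15 0 0.002 0",
)

```text
time: 7.27
tool_pos: [0.5421, 0.1433, 0.0999]
ee_rot: [-3.142, 0.002, 0.188]
wrist_force: [0.9, -0.0, 0.5]
width: 0.0658
```

```bash
python3 d.py .5422 .1428 .054 10.7
```

```text
t 7.27 pos [0.5421 0.1433 0.0999] rpy [-1.80e+02  1.40e-01  1.08e+01] w 0.0658 F [ 0.9 -0.   0.5]
shift units [0.    0.002 0.184] turn units [0.     0.0008 0.0005] mm [ 0.1  0.5 45.9]
```

servo_tool(
  targets="0.7 0 0.002 0.05 0 0 0; 0.7 0 0.002 0.1 0 0 0; 0.7 0 0.002 0.15 0 0 0; 0.7 0 0.002 0.183 0 0 0; 0.7 0 0.002 0.183 0 0 0; 0.3 0 0.002 0.183 0 0 0; 0 0 0.002 0.183 0 0 0; 0 0 0.002 0.183 0 0 0; 0 0 0.002 0.183 0 0 0; 0 0 0.002 0.183 0 0 0; 0 0 0.002 0.183 0 0 0; 0 0 0.002 0.183 0 0 0",
)

```text
time: 8.27
tool_pos: [0.5433, 0.1432, 0.0555]
ee_rot: [3.142, -0.001, 0.189]
wrist_force: [-0.3, 0.3, 0.3]
width: 0.0227
```

servo_tool(
  targets="0 0 0 0 0 0 0; 0 0 0 0 0 0 0; 0 0 0 0 0 0 0; 0 0 0 0 0 0 0; 0 0 0 0 0 0 0; 0 0 0 0 0 0 0",
)

```text
time: 8.77
tool_pos: [0.543, 0.1432, 0.0553]
ee_rot: [-3.142, 0.0, 0.189]
wrist_force: [-1.1, 0.0, 2.0]
width: 0.0138
```

```bash
python3 d.py .5422 .1428 .15 12.4
```

```text
t 8.77 pos [0.543  0.1432 0.0553] rpy [-1.800e+02  2.000e-02  1.081e+01] w 0.0138 F [-1.1  0.   2. ]
shift units [-0.003  0.001 -0.379] turn units [-0.      0.0001 -0.0088] mm [ -0.8   0.2 -94.7]
```

servo_tool(
  targets="0 0 0 -0.03 0 0 0; 0 0 0 -0.07 0 0 0; 0 0 0 -0.13 0 0 0; 0 0 0 -0.2 0 0 0; 0 0 0 -0.27 0 0 0; 0 0 0 -0.34 0 0 0; 0 0 0 -0.42 0 0 0; 0 0 0 -0.5 0 0 0; 0 0 0 -0.54 0 0 0; 0 0 0 -0.54 0 0 0; 0 0 0 -0.54 0 0 0",
)

```text
time: 9.68
tool_pos: [0.5434, 0.1431, 0.1906]
ee_rot: [3.141, -0.001, 0.189]
wrist_force: [0.9, 0.1, -2.9]
width: 0.0135
```

```bash
python3 d.py .4997 -.1457 .19 12.4;python3 - <<'E'
from bench import vision
import cv2
s=vision.snapshot("scene");cv2.imwrite(f"pics/s5.png",s["image"][:,:,::-1])
E
```

```text
t 9.68 pos [0.5434 0.1431 0.1906] rpy [ 1.7999e+02 -8.0000e-02  1.0810e+01] w 0.0135 F [ 0.9  0.1 -2.9]
shift units [-0.388  1.102  0.002] turn units [ 0.     -0.0004 -0.0088] mm [-97.1 275.5   0.5]
```

View pics/s5.png

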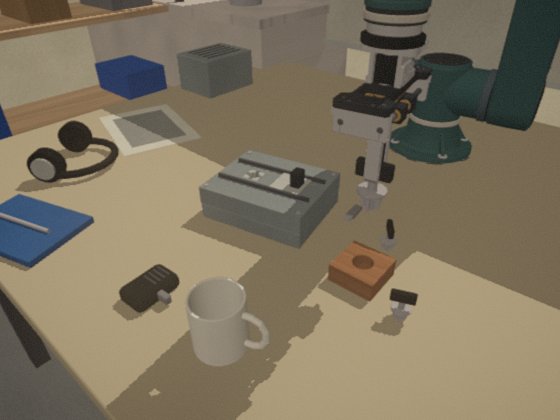

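servo_tool(
  targets="0 -0.03 0.09 0 0 0 -0.001; 0 -0.065 0.19 0 0 0 -0.002; 0 -0.1 0.29 0 0 0 -0.003; 0 -0.135 0.39 0 0 0 -0.004; 0 -0.17 0.49 0 0 0 -0.005; 0 -0.205 0.59 0 0 0 -0.006; 0 -0.24 0.69 0 0 0 -0.007; 0 -0.275 0.79 0 0 0 -0.009; 0 -0.31 0.88 0 0 0 -0.009; 0 -0.335 0.95 0 0 0 -0.009; 0 -0.352 1 0 0 0 -0.009; 0 -0.352 1 0 0 0 -0.009",
)

```text
time: 10.73
tool_pos: [0.5022, -0.121, 0.188]
ee_rot: [-3.141, 0.004, 0.213]
wrist_force: [0.4, -0.0, -2.2]
width: 0.0136
```

```bash
python3 d.py .4997 -.1457 .145 12.4
```

```text
t 10.73 pos [ 0.5022 -0.121   0.188 ] rpy [-179.95    0.22   12.23] w 0.0136 F [ 0.4 -0.  -2.2]
shift units [-0.03   0.094  0.172] turn units [-0.0003  0.0012 -0.001 ] mm [-7.5 23.6 43. ]
```

servo_tool(
  targets="0 -0.015 0.05 0 0 0 0; 0 -0.03 0.094 0 0 0 -0.001; 0 -0.03 0.094 0.05 0 0 -0.001; 0 -0.03 0.094 0.1 0 0 -0.001; 0 -0.03 0.094 0.13 0 0 -0.001; 0 -0.03 0.094 0.15 0 0 -0.001; 0 -0.03 0.094 0.15 0 0 -0.001; 0 -0.03 0.094 0.15 0 0 -0.001",
)

```text
time: 11.4
tool_pos: [0.5011, -0.1429, 0.1521]
ee_rot: [-3.141, 0.001, 0.221]
wrist_force: [0.4, 0.3, -1.2]
width: 0.0142
```

```bash
python3 d.py .4997 -.1457 .125 12.4;python3 - <<'E'
from bench import vision,get_obs
import cv2
for n in("scene","top"):
    s=vision.snapshot(n);cv2.imwrite(f"pics/{n}6.png",s["image"][:,:,::-1])
from ov import *
p=get_obs()["tool_pos"];p[2]-=.0213;print(p)
b=(*p[:2],.2166)
a=np.linspace(0,6.28,60);F=[(.022*np.cos(t),.022*np.sin(t),p[2]+h) for t in a for h in (0,.005)]
Fb=[(.0085*np.cos(t),.0085*np.sin(t),p[2]-.026) for t in a]
B=box(.007,.027,p[2]+.024,p[2]+.050)
ov("pics/scene6.png","scene",(225,115,305,190),[(place(F,*b),(255,0,255)),(place(Fb,*b),(255,255,0)),(place(B,*b),(0,255,0))],"pics/o6.png",8)
E
```

```text
t 11.4 pos [ 0.5011 -0.1429  0.1521] rpy [-1.7996e+02  5.0000e-02  1.2650e+01] w 0.0142 F [ 0.4  0.3 -1.2]
shift units [-0.008  0.01   0.108] turn units [-0.0002  0.0003  0.0014] mm [-1.9  2.4 27.1]
[ 0.50169666 -0.14330489  0.13193782]
```

View pics/o6.png

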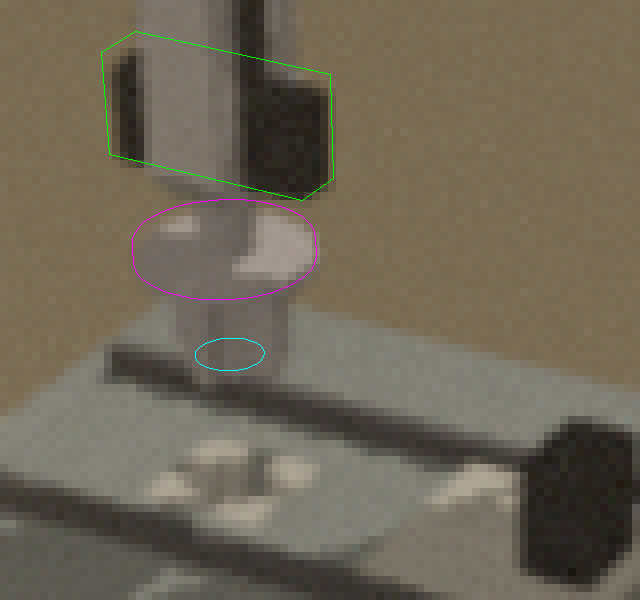

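View pics/top6.png

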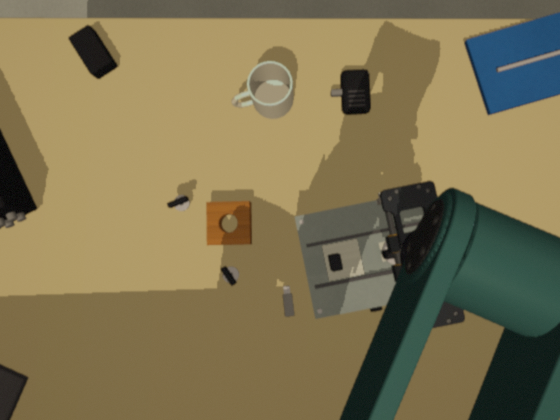

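servo_tool(
  targets="0 -0.008 0.01 0.03 0 0 0.001; 0 -0.008 0.01 0.06 0 0 0.001; 0 -0.008 0.01 0.09 0 0 0.001; 0 -0.008 0.01 0.11 0 0 0.001; 0 -0.008 0.01 0.11 0 0 0.001; 0 -0.008 0.01 0.11 0 0 0.001; 0 -0.008 0.01 0.11 0 0 0.001",
)

```text
time: 12.08
tool_pos: [0.5001, -0.1464, 0.1253]
ee_rot: [3.141, -0.0, 0.217]
wrist_force: [-0.2, -0.6, -2.0]
width: 0.0137
```

```bash
python3 d.py .4997 -.1457 .112 12.4;python3 - <<'E'
from bench import vision,get_obs
import cv2
n="scene"
s=vision.snapshot(n);cv2.imwrite(f"pics/{n}7.png",s["image"][:,:,::-1])
from ov import *
p=get_obs()["tool_pos"];p[2]-=.0213;print(p)
b=(*p[:2],.2166)
a=np.linspace(0,6.28,60);F=[(.022*np.cos(t),.022*np.sin(t),p[2]+h) for t in a for h in (0,.005)]
B=box(.007,.027,p[2]+.024,p[2]+.050)
ov("pics/scene7.png","scene",(225,115,305,190),[(place(F,*b),(255,0,255)),(place(B,*b),(0,255,0))],"pics/o7.png",8)
E
```

```text
t 12.08 pos [ 0.5001 -0.1464  0.1253] rpy [ 1.7999e+02 -2.0000e-02  1.2430e+01] w 0.0137 F [-0.2 -0.6 -2. ]
shift units [-0.001 -0.003  0.053] turn units [ 0.     -0.0001  0.0002] mm [-0.2 -0.8 13.3]
[ 0.50021234 -0.14645723  0.10429484]
```

View pics/o7.png

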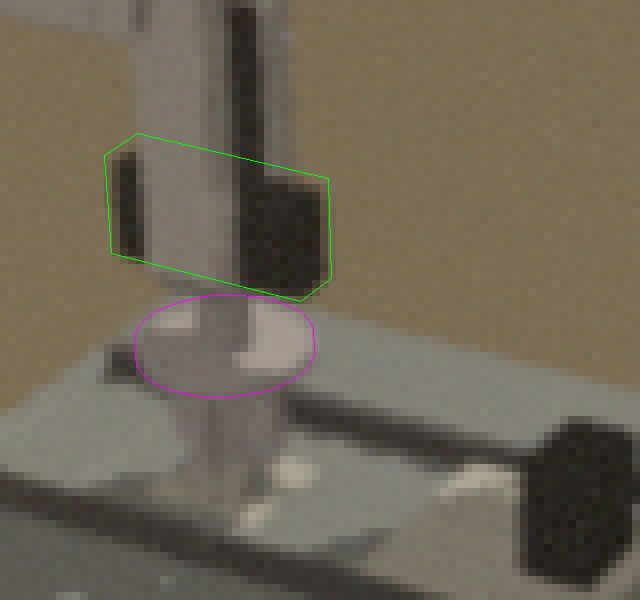

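servo_tool(
  targets="0 -0.001 -0.003 0 0 0 0; 0 -0.001 -0.003 0.01 0 0 0; 0 -0.001 -0.003 0.02 0 0 0; 0 -0.001 -0.003 0.03 0 0 0; 0 -0.001 -0.003 0.04 0 0 0; 0 -0.001 -0.003 0.045 0 0 0; 0 -0.001 -0.003 0.045 0 0 0; 0 -0.001 -0.003 0.045 0 0 0",
)

```text
time: 12.8
tool_pos: [0.4994, -0.1457, 0.1138]
ee_rot: [-3.141, 0.0, 0.217]
wrist_force: [-0.5, -0.5, -2.3]
width: 0.0137
```

servo_tool(
  targets="0 0 0 0.008 0 0 0; 0 0 0 0.016 0 0 0; 0 0 0 0.024 0 0 0; 0 0 0 0.03 0 0 0; 0 0 0 0.03 0 0 0; 0 0 0 0.03 0 0 0",
)

```text
time: 13.3
tool_pos: [0.4994, -0.1457, 0.1062]
ee_rot: [-3.141, 0.0, 0.217]
wrist_force: [-0.7, 0.8, -1.7]
width: 0.0138
```

servo_tool(
  targets="0 0 0 0.008 0 0 0; 0 0 0 0.016 0 0 0; 0 0 0 0.024 0 0 0; 0 0 0 0.032 0 0 0; 0 0 0 0.04 0 0 0; 0 0 0 0.048 0 0 0; 0 0 0 0.054 0 0 0; 0 0 0 0.06 0 0 0; 0 0 0 0.06 0 0 0; 0 0 0 0.06 0 0 0",
)

```text
time: 14.13
tool_pos: [0.4996, -0.1457, 0.0923]
ee_rot: [3.141, -0.0, 0.217]
wrist_force: [-1.3, 0.5, 6.1]
width: 0.0138
```

servo_tool(
  targets="0 0 0 0.006 0 0 0; 0 0 0 0.012 0 0 0; 0 0 0 0.012 0 0 0; 0 0 0 0.012 0 0 0; 0 0 0 0.012 0 0 0",
)

```text
time: 14.55
tool_pos: [0.4997, -0.1457, 0.0913]
ee_rot: [3.141, -0.001, 0.217]
wrist_force: [-5.1, 2.0, 12.4]
width: 0.0141
```

```bash
python3 - <<'E'
from bench import vision,get_obs
import cv2
from ov import *
s=vision.snapshot("scene");cv2.imwrite("pics/scene8.png",s["image"][:,:,::-1])
o=get_obs();print(o["tool_pos"],o["wrist_force"],o["width"],o["time"])
b=(.4997,-.1457,.2166);a=np.linspace(0,6.28,60);F=[(.022*np.cos(t),.022*np.sin(t),.07+h) for t in a for h in (0,.005)]
ov("pics/scene8.png","scene",(225,115,305,190),[(place(F,*b),(255,0,255)),(place(box(.007,.027,.094,.120),*b),(0,255,0))],"pics/o8.png",8)
E
```

```text
[ 0.499636   -0.14576954  0.09126557] [-6.05217525  1.90063234 13.00656248] 0.01392804245785605 14.6
```

View pics/o8.png

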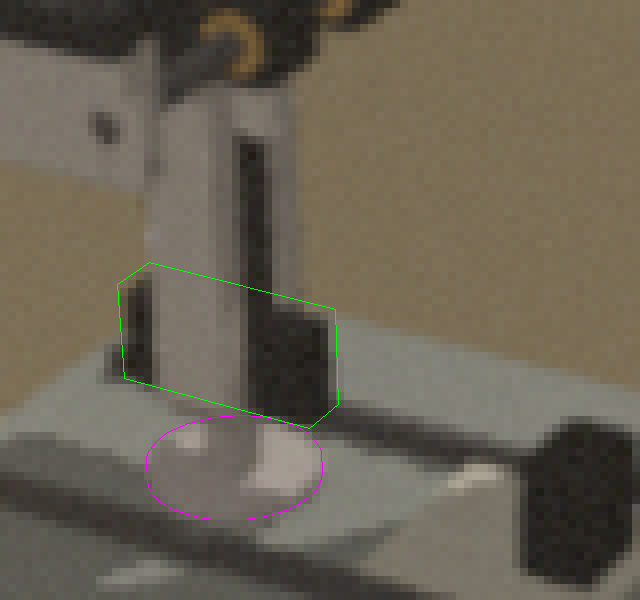

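servo_tool(
  targets="0 0 0 0.002 0 0 0; 0 0 0 0.002 0 0 0; 0 0 0 0.002 0 0 0; 0 0 0 0.002 0 0 0; 0 0 0 0.002 0 0 0; 0 0 0 0.002 0 0 0",
)

```text
time: 15.1
tool_pos: [0.4997, -0.1458, 0.0913]
ee_rot: [3.14, -0.001, 0.217]
wrist_force: [-6.8, 2.1, 14.4]
width: 0.0139
```

```bash
python3 - <<'E'
from bench import robot,get_obs
o=get_obs();print(o["tool_pos"],o["wrist_force"],o["width"],o["time"])
print(robot.close_job())
E
```

```text
[ 0.49965749 -0.14577593  0.09126745] [-6.7799874   2.13979706 14.42672667] 0.013884710390248297 15.1
the job is handed in; nothing more can be done
None
```

I slid the shutter open to its end stop and took the largest key from its stand. I turned it to match the socket (about 12.4° yaw), pressed it home against the spring, and handed the job in at 15.1 s, still gripping and pressing.

- **Shutter:** it stopped moving as the push force rose to about 9 N, and later pictures show it still open. In the top view the plate lay 2–3 mm off where full travel would put it. The same offset showed while it was closed, so I put it down to calibration.
- **Key seating:** the tool stood at z = 0.0913 m, the height worked out for the flange resting on the deck, and extra push no longer moved it. The last picture shows the flange on the deck and the key upright.
- **Hold:** the upward force on the tool was 14.4 N (about −2 N before contact), and the fingers were 13.9 mm apart on the 14 mm bar. About 7 N of side force remained at the end; I left it, as the pose was steady.
- **Bystanders:** the USB stick, microphone and mug were never touched. In the last pictures that show them, before the key went in, they were in place.

I could not read the plunger travel directly; that it is fully pressed follows from the height and force above. No check failed.

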